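Ready the cup carrier for the drinks round

ROBOT

A 6-joint arm with a two-finger parallel gripper is mounted at the origin on the work surface. World frame = base frame: x ahead of the robot, y to its left, z up, the work surface at z = 0. Lengths are in m, angles in degrees, forces in N, time in s.
With the tool pointing down it reaches from about 0.275 to 0.875 m from the base axis. Payload 12.5 kg.
Tool frame: the origin (TCP) lies on the centre line of the jaws, within the pads' length; the fingertips stand 11 mm ahead of it and the grasp point (between the pads) lies 8 mm behind it; z points along the fingers, y is the direction in which the jaws open and shut (so a half turn about z gives the same grasp; the last joint's range is limited). The gripper opens to 85 mm and grips with 20 to 120 N. Pads are 22 mm wide; open, the fingers measure 114 mm over their backs; the gripper's body (76 mm by 85 mm) begins 54 mm behind the grasp point. The pads swing forward as they close: fully open they stand 13 mm farther back than shut.
Start: joints at [58.465, 20.094, 94.641, -0, 65.266, -4.847], TCP at [0.247, 0.491, 0.242] pointing down, gripper open.
Joint ranges: [-157.81, 157.81], [-45, 120.19], [0.68, 151.7], [-89.99, 269.99], [4.06, 180], [-164.3, 164.3]. Speed limits (degrees/s): [127.2, 127.2, 159.86, 180, 180, 180].

INTERFACE

Orientations are given as [roll, pitch, yaw] about the fixed x, y, z axes, in that order (R = Rz(yaw) Ry(pitch) Rx(roll)).
In Python, from rig import robot, snapshot, job_done gives the robot as it stands.
- The arm moves only by the shell command python3 -m handwheel 'ROWS' [FORCE]. ROWS is a JSON object of lists of equal length, an entry for each row: "jaw": the opening, from 0 (shut) to 1 (fully open); "delta_pos": the shift along the tool's x, y, z in mm, a list of three; "roll": the turn about the tool's z in rad. A call has exactly 5 rows; each row shifts and turns the commanded pose from where the row before left it, along the tool's axes as they then stand; what a row does not reach is not made up. A row lasts 1/8 s, in which the tool goes at most 62.5 mm and 10.7 degrees, less where a joint would pass 70% of its speed; a pose out of reach is approached as far as the arm can. A call with a gripper value outside its range is refused whole. The fingers move at their own pace and stop on an object; FORCE is the grip in N (left out, the last holds). Time passes only in rows, so rows that do not move let the fingers close, or fill a call up. It gives the time, the measured TCP pose, the force and the opening at its end, in the units of the state.
- robot.get_obs(): the state, without advancing time (a new reading comes with each control period).
- snapshot(name): name is "scene" or "top"; returns a dict with "img" (384x512x3 uint8, red, green, blue), "fx", "fy", "cx", "cy" (pixels), "pose" (4x4, takes a point from camera to world coordinates). Camera axes: x right, y up, looking along -z (the intrinsics and any distortion apply to the point x, -y, -z); pixel columns grow to the right and rows downward; lengths in m; the calibration is good to about 2 mm. A picture is of the moment at which its call begins. There is no depth.
- job_done(): hands the job in, once; it reports no verdict.
The state is a dict: "clock": time; "joints": joint angles; "joint_velocities": joint speeds; "tau": joint torques, N m; "tcp_pos": TCP position; "tcp_rot": TCP orientation; "wrist_force": force on the tool from outside, world axes, zero at the start; "ft_torque": the same for the moment, N m; "gripper_width": finger opening in m.
Only numpy, scipy, OpenCV 4.12 (cv2) and the standard library are available. Lean on these libraries where they do the work, as an engineer would, in place of code of your own. Each camera call takes 0.05 s, during which the arm holds its last target. There are 200 camera calls.

TASK

Get the cup carrier ready for the drinks round: stand every brass tumbler upright in a bay of its own on the tray, and lay the white list plate flat on the carrier's list shelf, lengthwise between the two side rims (it is too thin to pick up off the table, so slide it past the table's left edge to get hold of it). Pull the T handle up until its lock button clicks out, and leave the hymn book and the spectacle case where they are; the gilt tray with its tiny cups is not part of this.

Things in the scene. Friction and masses are not known exactly. Their poses are not given: they have to be found in the camera images.
- carrier: cup carrier, stays put: aluminium tray 260 mm (its x) by 197 mm (its y), origin under its centre on the table, z up. Four cup bays: two at x = -88, two at x = +88 mm. In the middle strip between stands the handle post: fixed dark outer tube, 30 mm square, 118 mm high, with the T handle telescoping in it. The list shelf is on the tray's +y side
- bay1 (a point): centre of the floor of a cup bay, 8 mm above the table, at x = -88, y = -48 mm in the carrier's frame. The bay is an open cell 79 (x) by 94 mm (y) inside; its thin walls reach 35 mm above the table; one cup in each, any cup in any bay
- bay2 (a point): centre of the floor of a cup bay, 8 mm above the table, at x = -88, y = 48 mm in the carrier's frame. The bay is an open cell 79 (x) by 94 mm (y) inside; its thin walls reach 35 mm above the table; one cup in each, any cup in any bay
- bay3 (a point): centre of the floor of a cup bay, 8 mm above the table, at x = 88, y = -48 mm in the carrier's frame. The bay is an open cell 79 (x) by 94 mm (y) inside; its thin walls reach 35 mm above the table; one cup in each, any cup in any bay
- bay4 (a point): centre of the floor of a cup bay, 8 mm above the table, at x = 88, y = 48 mm in the carrier's frame. The bay is an open cell 79 (x) by 94 mm (y) inside; its thin walls reach 35 mm above the table; one cup in each, any cup in any bay
- shelf (a point): centre of the top face of the list shelf's flat bed (y = +153 mm in the carrier's frame, 70 mm above the table); axes as the carrier's. The bed is 90 mm long (x), open at both ends, with a rim 7 mm high along each long side, 68 mm apart inside: the plate lies lengthwise along x between the rims and juts out past the bed's ends
- list_mid (a point): list plate: stiff white plastic, 60 mm (its x) by 140 mm (its y) by 3 mm, 30 g, grey ruled lines on top; lies flat on the table near its left edge, its long side roughly towards that edge. This point is its centre; z is normal to its face. Too thin to pick up off the table top; a fingertip pressed on it with 3 to 6 N drags it along
- handle (a joint): how far the telescoping T handle is pulled up out of the outer tube, m: 0 fully down, 0.080 the top stop; starts between 0 and 0.025. It slides stiffly (about 7 N to raise) and stays where it is left
- handle_grip (a point): middle of the handle's black T grip, a round bar 22 mm thick and 118 mm long along the carrier's y axis; 142 mm above the table with the handle fully down; it rises with the handle
- lock_button (a joint): travel of the handle's brass lock button, m: 0 while the outer tube keeps it in, 0.008 when it has sprung out through the window near the top of the outer tube (its +x face), which happens within about 3 mm of the handle's top stop; it then keeps the handle from sinking. Pushed in again, it frees the handle
- button_tip (a point): centre of the lock button's outer face; the button is 9 mm across
- cup1_mid (a point): a plain brass tumbler (two to four stand upright on the table, the rest are absent): round, open at the top, 53 mm across at the foot, 54 mm at the rim, 65 mm tall, 100 g. This point is on its axis, half-way up (32.5 mm above its underside); z up when it stands
- cup2_mid (a point): a plain brass tumbler (two to four stand upright on the table, the rest are absent): round, open at the top, 53 mm across at the foot, 54 mm at the rim, 65 mm tall, 100 g. This point is on its axis, half-way up (32.5 mm above its underside); z up when it stands
- cup3_mid (a point): a plain brass tumbler (two to four stand upright on the table, the rest are absent): round, open at the top, 53 mm across at the foot, 54 mm at the rim, 65 mm tall, 100 g. This point is on its axis, half-way up (32.5 mm above its underside); z up when it stands
- cup4_mid (a point): a plain brass tumbler (two to four stand upright on the table, the rest are absent): round, open at the top, 53 mm across at the foot, 54 mm at the rim, 65 mm tall, 100 g. This point is on its axis, half-way up (32.5 mm above its underside); z up when it stands
- table: the table: light wood, top at z = 0, 35 mm thick; origin at the middle of its top, axes along its sides. Its left edge is straight, parallel to x, 570 mm to the +y side of this origin (world y = 0.39 m), open below; the floor is 0.75 m down
- hymn_book: bystander: closed blue hymn book, 135 by 192 by 24 mm, origin at the centre of its underside
- glasses_case: bystander: black spectacle case, 155 by 58 by 34 mm, origin at the centre of its underside
Things that resemble listed ones, but are neither listed nor needed, are in the scene too. Leave any red look-alike of the part that bears cup3_mid alone.

How it is judged:
By the outcome, as a careful person would: the job done as asked, in the order asked, and still so for the second after the job is handed in, with the robot touching nothing.
Of cup1, cup2, cup3, cup4 only 2 to 4 are there at a start; the rules pass over those that are not, and their reading is None.
At some moment in a run one of cup1, cup2, cup3, cup4 may be knocked a few centimetres aside while the robot is not near it.
It also fails if it takes over 210 s, if anything falls off the work surface, if the arm or the gripper's body presses on something with over 40 N, if the wrist force passes 120 N, or if a joint passes its speed limit or range.

## Working session

There is one attempt and no reset: what is moved stays moved. The work goes in short steps, Python scripts to look and compute and a shell command to move; the robot and the scene stay as the last step left them, time stands still between calls to the robot, and variables do not carry over. Pictures are saved under pics/ and viewed, about 12 in all and at most 16, crops included, and the job is handed in when it is done.

```bash
mkdir -p pics; ls; python3 - <<'E'
from rig import robot, snapshot
import cv2,numpy as np
o=robot.get_obs();print({k:np.round(v,3) for k,v in o.items()})
for n in("scene","top"):
    s=snapshot(n);cv2.imwrite(f"pics/{n}0.png",cv2.resize(s["img"][:,:,::-1],(800,600),interpolation=cv2.INTER_CUBIC))
    np.savez(f"pics/{n}0.npz",**s)
    print(n,{k:v for k,v in s.items() if k!="img"})
E
```

```text
pics
{'clock': np.float64(0.0), 'joints': array([58.463, 20.124, 94.677,  0.   , 65.265, -4.847]), 'joint_velocities': array([-0.021, -0.034,  0.1  ,  0.082,  0.091,  0.033]), 'tau': array([ 0.0000e+00, -5.0611e+01, -2.9140e+01, -0.0000e+00,  5.0000e-03,
       -0.0000e+00]), 'tcp_pos': array([0.247, 0.491, 0.242]), 'tcp_rot': array([-1.79934e+02, -6.00000e-03,  1.53310e+02]), 'wrist_force': array([-0.647,  1.216, -0.692]), 'ft_torque': array([-0.011,  0.024, -0.052]), 'gripper_width': np.float64(0.086)}
scene {'fx': 469.2222893928979, 'fy': 469.2222893928979, 'cx': 248.51586759796245, 'cy': 196.70231763494894, 'pose': array([[-0.26319938, -0.77407006,  0.57579651,  1.30645887],
       [ 0.9647387 , -0.21260808,  0.1551678 ,  0.13257404],
       [ 0.00230824,  0.59633325,  0.80273366,  1.21017395],
       [ 0.        ,  0.        ,  0.        ,  1.        ]])}
top {'fx': 348.49812879346223, 'fy': 348.49812879346223, 'cx': 252.62679054108372, 'cy': 191.30149960866495, 'pose': array([[-0.02808154,  0.99400585, -0.10565883,  0.4131569 ],
       [-0.99952957, -0.02661817,  0.01523496, -0.06670983],
       [ 0.0123312 ,  0.10603695,  0.99428573,  1.03161488],
       [ 0.        ,  0.        ,  0.        ,  1.        ]])}
```

View pics/scene0.png

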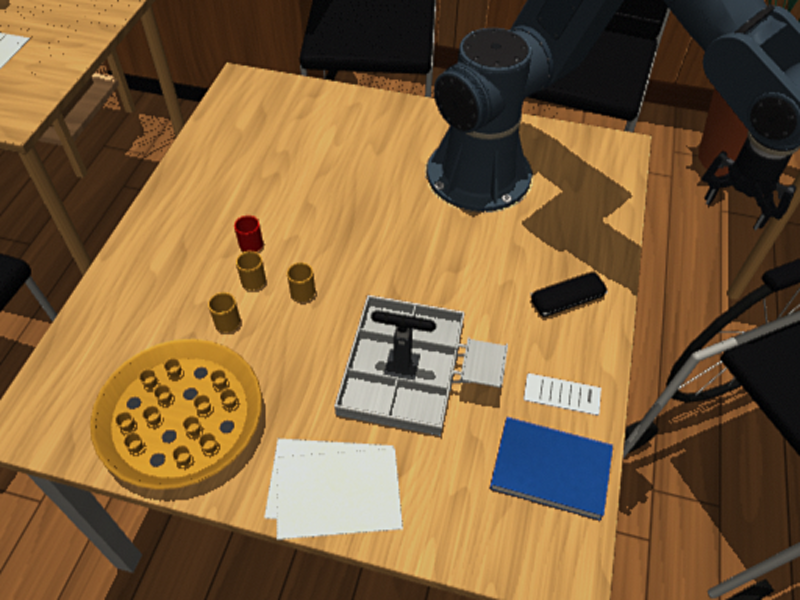

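View pics/top0.png

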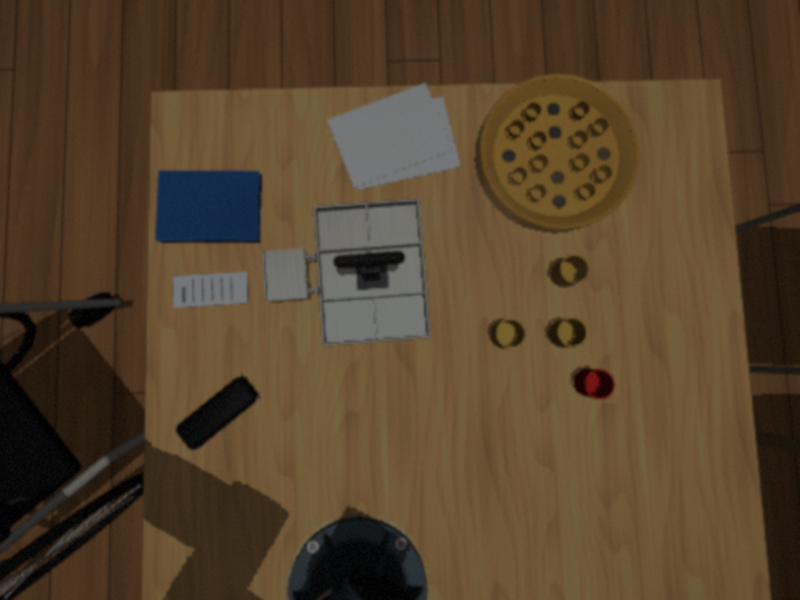

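The brass tumblers are at scene (225,313), (251,271) and (302,283). Things that could be mistaken for them are the red cup at (249,233), the tiny cups in the gilt tray around (180,410), and the paper sheets at (340,490), which resemble the list plate. The plate itself, with ruled lines, is at (563,393). The carrier is at (400,365), with its shelf at (484,363).

```bash
cat > h.py <<'E'
import numpy as np,cv2
def ray(s,uv):
    d=np.array([(uv[0]-s["cx"])/s["fx"],-(uv[1]-s["cy"])/s["fy"],-1]);P=np.array(s["pose"])
    return P[:3,3],P[:3,:3]@d
def cast(s,uv,z):
    o,d=ray(s,uv);return (o+d*(z-o[2])/d[2])[:2]
def proj(s,p):
    P=np.array(s["pose"]);c=P[:3,:3].T@(np.array(p)-P[:3,3])
    return np.array([s["cx"]+s["fx"]*c[0]/-c[2],s["cy"]-s["fy"]*c[1]/-c[2]])
def blobs(m,lo,hi):
    n,l,st,c=cv2.connectedComponentsWithStats(m.astype(np.uint8),connectivity=8)
    return [(c[i],st[i],l==i) for i in range(1,n) if lo<st[i,4]<hi]
def cups(s,name):
    """bounding-box centre of small brass blobs, cast to the cup's mid height"""
    h=cv2.cvtColor(np.ascontiguousarray(s["img"]),cv2.COLOR_RGB2HSV).astype(int)
    H,S,V=h[...,0],h[...,1],h[...,2]
    m=(H>14)&(H<32)&(S>165)
    m=cv2.morphologyEx(m.astype(np.uint8),cv2.MORPH_CLOSE,np.ones((3,3)))
    r=[]
    for c,st,_ in blobs(m,60,900):
        u=(st[0]+st[2]/2-.5,st[1]+st[3]/2-.5)
        r.append((name,np.round(u,0),st[2:5],np.round(cast(s,u,.0325 if name=="scene" else .04),3)))
    return r
E
python3 - <<'E'
import numpy as np,cv2
from h import *
for n in("top","scene"):
    s=dict(np.load(f"pics/{n}0.npz"))
    for r in cups(s,n):print(*r)
    h=cv2.cvtColor(s["img"],cv2.COLOR_RGB2HSV).astype(int);H,S,V=h[...,0],h[...,1],h[...,2]
    m=((S<70)&(V>(70 if n=="top" else 120)))
    cv2.imwrite(f"pics/m_{n}.png",m*255)
    for c,st,mm in blobs(m,300,9000):
        r=cv2.minAreaRect(np.argwhere(mm)[:,::-1].astype(np.float32))
        b=cv2.boxPoints(r)
        print(n,"white",np.round(c),st[4],np.round(r[1],1),[np.round(cast(s,p,0.003),3).tolist() for p in b],"z35",[np.round(cast(s,p,0.035),3).tolist() for p in b],"z70",[np.round(cast(s,p,0.07),3).tolist() for p in b])
s=dict(np.load("pics/top0.npz"));a=cv2.resize(s["img"][115:265,95:400,::-1],None,fx=2.6,fy=2.6,interpolation=cv2.INTER_CUBIC)
cv2.imwrite("pics/crop1.png",cv2.convertScaleAbs(a,alpha=1.7))
E
```

```text
top [498. 154.] [ 28  18 179] [ 0.607 -0.8  ]
top [494. 196.] [ 34  72 793] [ 0.488 -0.779]
top [364. 173.] [ 23  19 222] [ 0.563 -0.405]
top [ 22. 218.] [ 44  34 297] [0.462 0.571]
top [329. 212.] [11 16 93] [ 0.452 -0.298]
top [362. 212.] [ 24  18 249] [ 0.449 -0.394]
top [ 50. 227.] [18 15 90] [0.433 0.492]
top [ 63. 268.] [ 55  68 612] [0.317 0.451]
top [ 36. 250.] [ 33  28 199] [0.371 0.527]
top white [253.  88.] 3882 [58.6 74.9] [[0.882, 0.044], [0.963, -0.174], [0.786, -0.232], [0.708, -0.016]] z35 [[0.867, 0.04], [0.946, -0.171], [0.774, -0.227], [0.699, -0.018]] z70 [[0.852, 0.037], [0.927, -0.167], [0.762, -0.221], [0.689, -0.02]]
top white [229. 175.] 6170 [ 89.6 103.9] [[0.703, 0.177], [0.72, -0.136], [0.449, -0.147], [0.434, 0.157]] z35 [[0.694, 0.17], [0.71, -0.134], [0.448, -0.145], [0.433, 0.151]] z70 [[0.684, 0.161], [0.7, -0.131], [0.447, -0.142], [0.433, 0.143]]
top white [134. 185.] 992 [20.7 48. ] [[0.58, 0.34], [0.584, 0.198], [0.523, 0.194], [0.518, 0.335]] z35 [[0.575, 0.327], [0.579, 0.19], [0.519, 0.186], [0.515, 0.323]] z70 [[0.569, 0.313], [0.573, 0.181], 
[... 338 characters left out ...]
], [0.691, 0.155]] z70 [[0.723, -0.123], [0.465, -0.158], [0.457, 0.151], [0.709, 0.154]]
scene white [360. 252.] 849 [49.8 17.7] [[0.582, 0.197], [0.52, 0.198], [0.515, 0.343], [0.576, 0.339]] z35 [[0.601, 0.196], [0.541, 0.196], [0.536, 0.337], [0.596, 0.333]] z70 [[0.622, 0.194], [0.564, 0.194], [0.559, 0.331], [0.617, 0.327]]
scene white [213. 312.] 4802 [63.3 87.5] [[0.791, -0.247], [0.708, -0.014], [0.882, 0.044], [0.957, -0.171]] z35 [[0.805, -0.237], [0.724, -0.01], [0.893, 0.046], [0.966, -0.163]] z70 [[0.82, -0.226], [0.742, -0.006], [0.906, 0.049], [0.976, -0.154]][ WARN:0@0.111] global loadsave.cpp:1063 imwrite_ Unsupported depth image for selected encoder is fallbacked to CV_8U.
```

View pics/crop1.png

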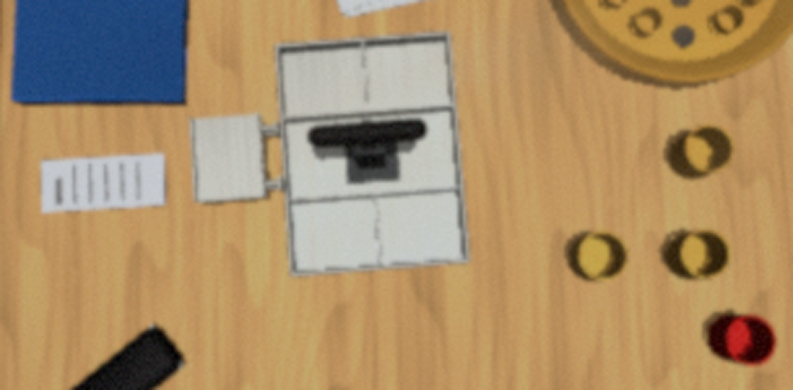

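The crop confirms that the three brass cups are the plain ones, with the red cup separate at (740,340). The carrier's corners are at (278,46), (450,34), (467,262) and (291,273).

```bash
python3 - <<'E'
import numpy as np
from h import *
s=dict(np.load("pics/top0.npz"));q=lambda p:(p[0]/2.6+95,p[1]/2.6+115)
for p in [(597,256),(694,254),(699,152)]:print("cup",np.round(cast(s,q(p),.04),3))
c=np.array([cast(s,q(p),.035) for p in [(278,46),(450,34),(467,262),(291,273)]])
print("carrier",c.round(3),c.mean(0),[np.linalg.norm(c[i]-c[i-1]).round(3) for i in range(4)])
x=(c[0]+c[1]-c[2]-c[3]);yaw=np.arctan2(x[1],x[0]);y=(c[0]+c[3]-c[1]-c[2]);yaw2=np.arctan2(-y[0],y[1]);print(np.degrees([yaw,yaw2]))
yw=(yaw+yaw2)/2;R=np.array([[np.cos(yw),-np.sin(yw)],[np.sin(yw),np.cos(yw)]])
for b in [(-.088,-.048),(-.088,.048),(.088,-.048),(.088,.048),(0,.153),(0,0)]:print(b,(c.mean(0)+R@b).round(3))
f=np.array([cast(s,q(p),.074) for p in [(191,119),(261,114),(265,199),(196,203)]]);print("shelf",f.round(3),f.mean(0))
for z in(.15,.16,.17):print("grip",z,cast(s,q((367,132)),z).round(3))
t=dict(np.load("pics/scene0.npz"))
for h in(0,.01,.02):
  g=[c.mean(0)+R@(0,a) for a in(-.059,.059)]
  print(h,[(proj(t,[*k,.142+h])/.64).round(0) for k in g],[(proj(s,[*k,.142+h])/.64).round(0) for k in g])
E
```

```text
cup [ 0.45  -0.285]
cup [ 0.449 -0.392]
cup [ 0.562 -0.405]
carrier [[ 0.695  0.061]
 [ 0.704 -0.133]
 [ 0.447 -0.143]
 [ 0.44   0.05 ]] [ 0.57179139 -0.04090175] [np.float64(0.255), np.float64(0.194), np.float64(0.257), np.float64(0.193)]
[2.3747976  2.33429141]
(-0.088, -0.048) [ 0.486 -0.092]
(-0.088, 0.048) [0.482 0.003]
(0.088, -0.048) [ 0.662 -0.085]
(0.088, 0.048) [0.658 0.011]
(0, 0.153) [0.566 0.112]
(0, 0) [ 0.572 -0.041]
shelf [[0.607 0.15 ]
 [0.61  0.075]
 [0.518 0.072]
 [0.516 0.145]] [0.56276671 0.11078167]
grip 0.15 [ 0.574 -0.04 ]
grip 0.16 [ 0.572 -0.04 ]
grip 0.17 [ 0.57 -0.04]
0 [array([369., 319.]), array([434., 331.])] [array([405., 259.]), array([334., 263.])]
0.01 [array([369., 316.]), array([434., 328.])] [array([406., 258.]), array([334., 262.])]
0.02 [array([369., 312.]), array([435., 325.])] [array([406., 256.]), array([333., 261.])]
```

```bash
python3 -m handwheel '{"jaw":[1,1,1,1,1],"delta_pos":[[0,0,0],[0,0,0],[0,0,0],[0,0,0],[0,0,0]],"roll":[0.18,0.18,0.18,0.18,0.18]}' 40
python3 -m handwheel '{"jaw":[1,1,1,1,1],"delta_pos":[[0,0,0],[0,0,0],[-50,20,0],[-50,20,0],[-50,20,0]],"roll":[0.18,0.025,0,0,0]}'
python3 -m handwheel '{"jaw":[1,1,1,1,1],"delta_pos":[[-50,20,0],[-50,15,0],[-50,15,0],[-50,10,0],[-50,10,0]],"roll":[0,0,0,0,0]}'
python3 -m handwheel '{"jaw":[1,1,1,1,1],"delta_pos":[[-50,10,0],[-50,10,0],[-50,10,0],[-50,10,0],[-50,10,0]],"roll":[0,0,0,0,0]}'
```

```text
clock: 0.72
tcp_pos: [0.2469, 0.4912, 0.2419]
tcp_rot: [-180.0, 0.0, 101.4]
wrist_force: [-0.5, -0.4, -0.2]
gripper_width: 0.0855
clock: 1.35
tcp_pos: [0.3073, 0.3399, 0.2422]
tcp_rot: [180.0, 0.0, 90.3]
wrist_force: [0.3, 0.5, 0.4]
gripper_width: 0.0854
clock: 1.98
tcp_pos: [0.3771, 0.0898, 0.2424]
tcp_rot: [180.0, -0.0, 90.2]
wrist_force: [0.7, 0.2, 0.5]
gripper_width: 0.0854
clock: 2.6
tcp_pos: [0.427, -0.1604, 0.2423]
tcp_rot: [180.0, 0.0, 90.2]
wrist_force: [1.1, 0.7, -0.0]
gripper_width: 0.0853
```

```bash
python3 -m handwheel '{"jaw":[1,1,1,1,1],"delta_pos":[[-42,7,0],[-42,8,0],[-42,7,20],[0,0,40],[0,0,40]],"roll":[0.003,0,0,0,0]}'
cat > look.py <<'E'
import sys,cv2
from rig import snapshot,robot
from h import *
for n in("scene","top"):
    s=snapshot(n)
    for r in cups(s,n):
        if r[3][1]<0.3 and r[3][1]>-.55:print(*r)
    if len(sys.argv)>1: cv2.imwrite(f"pics/{n}_{sys.argv[1]}.png",cv2.resize(s["img"][:,:,::-1],(800,600)))
E
python3 look.py a
```

```text
clock: 3.22
tcp_pos: [0.4485, -0.2851, 0.141]
tcp_rot: [180.0, 0.0, 90.0]
wrist_force: [0.5, -0.5, 0.1]
gripper_width: 0.0854
scene [160. 173.] [ 19  25 380] [ 0.445 -0.397]
scene [192. 180.] [ 18  26 377] [ 0.447 -0.285]
scene [143. 200.] [ 21  26 411] [ 0.559 -0.409]
top [372. 126.] [ 64  38 713] [ 0.7   -0.436]
```

Nothing has been knocked so far. I'll descend 97 mm and grip.

```bash
python3 -m handwheel '{"jaw":[1,1,1,0.5,0.4],"delta_pos":[[0,0,40],[0,0,35],[0,0,22],[0,0,0],[0,0,0]],"roll":[0,0,0,0,0]}' 40
python3 -m handwheel '{"jaw":[0.2,0.2,0.2,0.2,0.2],"delta_pos":[[0,0,0],[0,0,0],[0,0,0],[0,0,0],[0,0,0]],"roll":[0,0,0,0,0]}'
python3 -m handwheel '{"jaw":[0.2,0.2,0.2,0.2,0.2],"delta_pos":[[0,0,-20],[0,0,-40],[0,0,-40],[0,0,0],[0,0,0]],"roll":[0,0,0,0,0]}'
```

```text
clock: 3.95
tcp_pos: [0.4495, -0.2852, 0.047]
tcp_rot: [179.9, 0.1, 89.9]
wrist_force: [-4.3, 2.4, 25.2]
gripper_width: 0.0518
clock: 4.58
tcp_pos: [0.4496, -0.2852, 0.0471]
tcp_rot: [179.9, 0.1, 89.9]
wrist_force: [-0.5, 1.6, 7.7]
gripper_width: 0.0519
clock: 5.2
tcp_pos: [0.4486, -0.2845, 0.1453]
tcp_rot: [180.0, 0.0, 89.8]
wrist_force: [0.2, 0.4, -2.0]
gripper_width: 0.052
```

```bash
python3 -m handwheel '{"jaw":[0.2,0.2,0.2,0.2,0.2],"delta_pos":[[30,7,0],[45,8,0],[45,8,0],[45,8,0],[27,6,0]],"roll":[0,0,0,0,0]}'
python3 -m handwheel '{"jaw":[0.2,0.2,0.2,0.2,0.2],"delta_pos":[[0,0,30],[0,0,30],[0,0,20],[0,0,9],[0,0,0]],"roll":[0,0,0,0,0]}'
python3 look.py b
```

```text
clock: 5.82
tcp_pos: [0.4858, -0.0907, 0.1442]
tcp_rot: [-179.9, -0.0, 89.9]
wrist_force: [1.4, -0.8, -1.1]
gripper_width: 0.0517
clock: 6.45
tcp_pos: [0.4858, -0.0926, 0.0557]
tcp_rot: [-179.9, -0.0, 89.8]
wrist_force: [0.4, -0.2, -1.8]
gripper_width: 0.0516
scene [160. 173.] [ 19  25 380] [ 0.445 -0.397]
scene [143. 200.] [ 21  26 409] [ 0.559 -0.409]
top [364. 172.] [ 22  16 106] [ 0.567 -0.404]
top [368. 212.] [ 12  17 118] [ 0.45  -0.411]
```

```bash
python3 - <<'E'
import cv2
a=cv2.imread("pics/scene_b.png")[200:500,150:550];cv2.imwrite("pics/b_crop.png",cv2.resize(a,(800,600)))
E
```

```text
(no output)
```

View pics/b_crop.png

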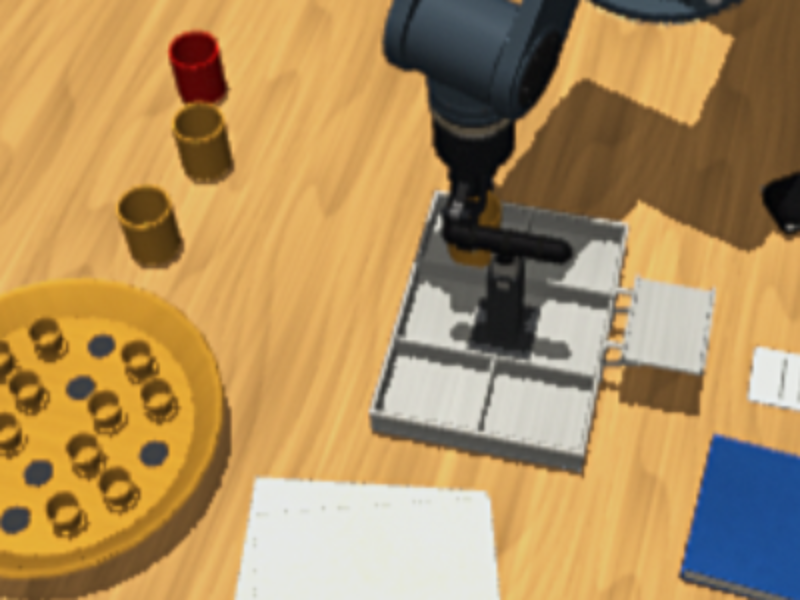

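The picture shows the held cup inside bay 1, behind the bar at crop (475,235). Releasing it and going for the cup at (0.446, -0.395).

```bash
python3 -m handwheel '{"jaw":[0.2,0.7,0.9,0.9,0.9],"delta_pos":[[0,0,1],[0,0,0],[0,0,0],[0,0,0],[0,0,-20]],"roll":[0,0,0,0,0]}'
python3 -m handwheel '{"jaw":[0.9,1,1,1,1],"delta_pos":[[0,0,-35],[0,0,-40],[-30,-5,0],[-50,-10,0],[-50,-10,0]],"roll":[0,0,0,0,0]}'
python3 -m handwheel '{"jaw":[1,1,1,1,1],"delta_pos":[[-50,-10,0],[-50,-5,0],[-50,0,0],[-23,0,0],[0,0,10]],"roll":[0,0,0,0,0]}'
python3 look.py c
```

```text
clock: 7.18
tcp_pos: [0.4856, -0.0926, 0.0746]
tcp_rot: [-179.9, -0.0, 89.8]
wrist_force: [0.2, 0.2, 0.9]
gripper_width: 0.0768
clock: 7.8
tcp_pos: [0.4606, -0.2239, 0.1506]
tcp_rot: [180.0, 0.0, 89.9]
wrist_force: [1.8, 0.0, -0.1]
gripper_width: 0.0854
clock: 8.43
tcp_pos: [0.4453, -0.397, 0.1403]
tcp_rot: [179.9, 0.1, 89.7]
wrist_force: [0.7, 0.3, 0.3]
gripper_width: 0.0856
scene [160. 173.] [ 19  25 383] [ 0.445 -0.397]
scene [143. 200.] [ 21  26 409] [ 0.559 -0.409]
scene [247. 194.] [ 17  13 173] [ 0.453 -0.102]
scene [246. 209.] [13  7 66] [ 0.509 -0.09 ]
top [344.  87.] [ 22  19 158] [ 0.822 -0.363]
top [371. 102.] [ 15  13 107] [ 0.774 -0.439]
top [376. 116.] [ 18  24 101] [ 0.73  -0.452]
top [370. 129.] [ 68  31 530] [ 0.693 -0.432]
top [364. 172.] [ 23  17 103] [ 0.566 -0.405]
top [362. 212.] [ 24  18 299] [ 0.449 -0.394]
```

```bash
python3 -m handwheel '{"jaw":[1,1,1,0.5,0.4],"delta_pos":[[0,1,40],[0,0,35],[0,0,19],[0,0,0],[0,0,0]],"roll":[0.003,0,0,0,0]}'
python3 -m handwheel '{"jaw":[0.2,0.2,0.2,0.2,0.2],"delta_pos":[[0,0,0],[0,0,0],[0,0,-20],[0,0,-40],[0,0,-40]],"roll":[0,0,0,0,0]}'
python3 -m handwheel '{"jaw":[0.2,0.2,0.2,0.2,0.2],"delta_pos":[[30,20,0],[45,32,0],[45,32,0],[45,32,0],[45,32,0]],"roll":[0,0,0,0,0]}'
python3 -m handwheel '{"jaw":[0.2,0.2,0.2,0.2,0.2],"delta_pos":[[45,32,0],[45,32,0],[11,4,0],[0,0,0],[0,0,20]],"roll":[0,0,0,0,0]}'
```

```text
clock: 9.15
tcp_pos: [0.447, -0.396, 0.0477]
tcp_rot: [179.9, 0.1, 89.7]
wrist_force: [-4.1, 2.5, 9.2]
gripper_width: 0.0534
clock: 9.78
tcp_pos: [0.4464, -0.3956, 0.1488]
tcp_rot: [180.0, 0.0, 89.7]
wrist_force: [0.4, 0.3, -1.3]
gripper_width: 0.0532
clock: 10.4
tcp_pos: [0.5967, -0.185, 0.1479]
tcp_rot: [179.9, 0.0, 89.6]
wrist_force: [0.8, -1.1, -1.3]
gripper_width: 0.0535
clock: 11.02
tcp_pos: [0.6646, -0.0873, 0.1275]
tcp_rot: [179.8, 0.0, 89.6]
wrist_force: [0.4, -0.2, -1.7]
gripper_width: 0.0535
```

```bash
python3 -m handwheel '{"jaw":[0.2,0.2,0.2,0.2,0.2],"delta_pos":[[2,-3,20],[0,0,30],[0,0,15],[0,0,5],[0,0,1]],"roll":[0,0,0,0,0]}'
python3 -m handwheel '{"jaw":[0.2,0.7,0.9,0.9,0.9],"delta_pos":[[0,0,0],[0,0,0],[0,0,0],[0,0,0],[0,0,-20]],"roll":[0,0,0,0,0]}'
python3 -m handwheel '{"jaw":[0.9,1,1,1,1],"delta_pos":[[0,0,-35],[0,0,-40],[-30,-10,0],[-50,-16,0],[-50,-16,0]],"roll":[0,0,0,0,0]}'
python3 -m handwheel '{"jaw":[1,1,1,1,1],"delta_pos":[[-50,-16,0],[-50,-16,0],[-50,-16,0],[-40,-11,0],[0,0,10]],"roll":[0.005,0,0,0,0]}'
python3 look.py d
```

```text
clock: 11.65
tcp_pos: [0.6613, -0.0845, 0.0559]
tcp_rot: [180.0, 0.0, 89.6]
wrist_force: [-2.9, 0.7, 4.5]
gripper_width: 0.0534
clock: 12.28
tcp_pos: [0.6605, -0.0837, 0.0747]
tcp_rot: [-179.8, -0.0, 89.7]
wrist_force: [-0.0, -0.1, 0.9]
gripper_width: 0.0769
clock: 12.9
tcp_pos: [0.6183, -0.2149, 0.1521]
tcp_rot: [179.9, 0.0, 89.7]
wrist_force: [0.5, -1.3, 0.5]
gripper_width: 0.0853
clock: 13.52
tcp_pos: [0.557, -0.4061, 0.1422]
tcp_rot: [179.9, 0.1, 89.2]
wrist_force: [-0.0, 0.3, 0.5]
gripper_width: 0.0855
scene [143. 200.] [ 21  26 411] [ 0.559 -0.409]
scene [247. 194.] [ 17  13 179] [ 0.453 -0.102]
scene [246. 208.] [13  8 62] [ 0.507 -0.091]
scene [234. 249.] [ 19  25 390] [ 0.654 -0.086]
top [343.  90.] [13 13 99] [ 0.813 -0.358]
top [370. 129.] [ 61  33 364] [ 0.693 -0.431]
top [360. 172.] [ 16  18 145] [ 0.565 -0.395]
```

```bash
python3 -m handwheel '{"jaw":[1,1,1,1,1],"delta_pos":[[-1,3,0],[0,0,0],[0,0,0],[0,0,0],[0,0,0]],"roll":[-0.014,-0.175,-0.175,-0.175,-0.175]}'
python3 -m handwheel '{"jaw":[1,1,1,1,0.5],"delta_pos":[[0,0,20],[0,0,20],[0,0,35],[0,0,21],[0,0,0]],"roll":[-0.175,-0.175,0,0,0]}'
python3 -m handwheel '{"jaw":[0.2,0.2,0.2,0.2,0.2],"delta_pos":[[0,0,0],[0,0,0],[0,0,-20],[0,0,-40],[0,0,-40]],"roll":[0,0,0,0,0]}'
python3 -m handwheel '{"jaw":[0.2,0.2,0.2,0.2,0.2],"delta_pos":[[0,0,0],[0,0,0],[0,0,0],[0,0,0],[0,0,0]],"roll":[0.175,0.175,0.175,0.175,0.175]}'
```

```text
clock: 14.25
tcp_pos: [0.5616, -0.4031, 0.141]
tcp_rot: [180.0, 0.0, 130.7]
wrist_force: [-1.1, -0.7, 0.0]
gripper_width: 0.0853
clock: 14.88
tcp_pos: [0.5605, -0.4031, 0.0432]
tcp_rot: [180.0, -0.1, 150.4]
wrist_force: [0.4, 0.2, 0.9]
gripper_width: 0.0696
clock: 15.5
tcp_pos: [0.5606, -0.4042, 0.147]
tcp_rot: [-180.0, 0.0, 150.3]
wrist_force: [0.4, -0.1, -0.8]
gripper_width: 0.0538
clock: 16.12
tcp_pos: [0.5608, -0.4043, 0.1461]
tcp_rot: [180.0, 0.1, 99.9]
wrist_force: [-0.0, -0.2, -1.7]
gripper_width: 0.0539
```

```bash
python3 -m handwheel '{"jaw":[0.2,0.2,0.2,0.2,0.2],"delta_pos":[[0,0,0],[30,-30,0],[45,-30,0],[45,-19,0],[45,0,0]],"roll":[0.173,0,0,0,0]}'
python3 -m handwheel '{"jaw":[0.2,0.2,0.2,0.2,0.2],"delta_pos":[[45,0,0],[45,0,0],[45,0,0],[45,0,0],[45,0,0]],"roll":[0,0,0,0,0]}'
python3 -m handwheel '{"jaw":[0.2,0.2,0.2,0.2,0.2],"delta_pos":[[17,0,0],[0,0,10],[0,0,30],[0,0,30],[0,0,10]],"roll":[0,0,0,0,0]}'
```

```text
clock: 16.75
tcp_pos: [0.4798, -0.2385, 0.1459]
tcp_rot: [179.9, 0.0, 90.2]
wrist_force: [0.4, -0.5, -1.0]
gripper_width: 0.054
clock: 17.38
tcp_pos: [0.4799, -0.0132, 0.1458]
tcp_rot: [179.9, 0.0, 90.3]
wrist_force: [1.1, -0.9, -1.1]
gripper_width: 0.0534
clock: 18.0
tcp_pos: [0.4789, 0.0014, 0.0629]
tcp_rot: [-179.9, -0.0, 90.2]
wrist_force: [0.1, 0.4, -0.8]
gripper_width: 0.0537
```

Adjusting +3 mm in x and +2 mm in y, then lowering the cup and releasing it.

```bash
python3 -m handwheel '{"jaw":[0.2,0.2,0.2,0.2,0.2],"delta_pos":[[2,3,0],[0,0,4],[0,0,3],[0,0,0],[0,0,0]],"roll":[0,0,0,0,0]}'
python3 -m handwheel '{"jaw":[0.6,0.9,0.9,0.9,0.9],"delta_pos":[[0,0,0],[0,0,0],[0,0,0],[0,0,-20],[0,0,-40]],"roll":[0,0,0,0,0]}'
python3 -m handwheel '{"jaw":[0.9,0.9,0.9,0.5,0],"delta_pos":[[0,0,-40],[0,0,-40],[0,0,-20],[50,0,0],[50,0,0]],"roll":[0,0,0,0,0]}'
python3 -m handwheel '{"jaw":[0,0,0,0,0],"delta_pos":[[50,20,0],[50,20,0],[40,20,0],[0,0,0],[0,0,0]],"roll":[0,0,0,0,0]}'
python3 look.py e
```

```text
clock: 18.62
tcp_pos: [0.4827, 0.0045, 0.0575]
tcp_rot: [180.0, 0.0, 90.3]
wrist_force: [0.2, -0.0, -0.4]
gripper_width: 0.0538
clock: 19.25
tcp_pos: [0.4818, 0.0046, 0.1171]
tcp_rot: [-179.8, -0.0, 90.3]
wrist_force: [0.3, -0.4, 1.5]
gripper_width: 0.0766
clock: 19.88
tcp_pos: [0.4822, 0.1054, 0.2178]
tcp_rot: [179.9, -0.0, 90.2]
wrist_force: [1.0, 0.2, -0.2]
gripper_width: 0.0414
clock: 20.5
tcp_pos: [0.541, 0.2444, 0.217]
tcp_rot: [-180.0, 0.0, 90.3]
wrist_force: [-1.0, -0.2, 0.0]
gripper_width: -0.0
scene [247. 194.] [ 17  13 172] [ 0.453 -0.102]
scene [278. 206.] [ 18  25 310] [0.472 0.003]
scene [246. 208.] [13  8 67] [ 0.507 -0.091]
scene [234. 249.] [ 19  25 390] [ 0.654 -0.086]
```

View pics/scene_e.png

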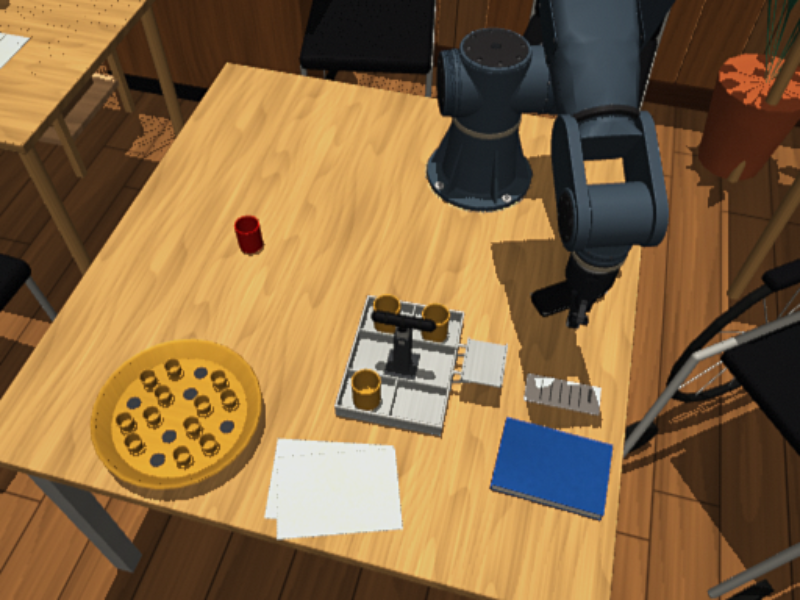

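All three cups stand in their bays: scene (386,313) in bay 1, (435,322) in bay 2, (366,388) in bay 3. Next is the plate. First I'll check the book's extent.

```bash
python3 -m handwheel '{"jaw":[0,0,0,0,0],"delta_pos":[[35,8,30],[0,0,50],[0,0,50],[0,0,40],[0,0,15]],"roll":[0.004,0,0,0,0]}'
python3 - <<'E'
import numpy as np
from h import *
from rig import snapshot
for n in("top","scene"):
    s=dict(np.load(f"pics/{n}0.npz"))
    h=cv2.cvtColor(s["img"],cv2.COLOR_RGB2HSV).astype(int);m=(h[...,0]>100)&(h[...,0]<125)&(h[...,1]>150)
    for c,st,mm in blobs(m,500,9000):
        b=cv2.boxPoints(cv2.minAreaRect(np.argwhere(mm)[:,::-1].astype(np.float32)))
        print(n,[cast(s,p,.024).round(3).tolist() for p in b])
E
```

```text
clock: 21.22
tcp_pos: [0.5483, 0.2786, 0.0306]
tcp_rot: [-179.8, 0.1, 90.0]
wrist_force: [0.1, 0.1, 0.2]
gripper_width: 0.0001
top [[0.645, 0.358], [0.775, 0.361], [0.77, 0.171], [0.64, 0.172]]
scene [[0.779, 0.17], [0.639, 0.175], [0.64, 0.377], [0.776, 0.36]]
```

```bash
python3 -m handwheel '{"jaw":[0,0,0,0,0],"delta_pos":[[0,0,9],[0,0,2],[0,0,2],[0,0,1.5],[0,0,0]],"roll":[0,0,0,0,0]}'
python3 -c "from rig import robot;print(robot.get_obs()['wrist_force'])"
```

```text
clock: 21.85
tcp_pos: [0.5494, 0.2799, 0.0181]
tcp_rot: [180.0, -0.0, 90.1]
wrist_force: [-0.5, 0.3, 0.9]
gripper_width: -0.0002
[-0.52807122  0.26328594  0.94950305]
```

```bash
python3 -m handwheel '{"jaw":[0,0,0,0,0],"delta_pos":[[0,0,1],[0,0,0],[0,0,0],[0,0,0],[0,0,0]],"roll":[0,0,0,0,0]}'
python3 -m handwheel '{"jaw":[0,0,0,0,0],"delta_pos":[[0,0,1],[0,0,0],[0,0,0],[0,0,0],[0,0,0]],"roll":[0,0,0,0,0]}'
python3 -m handwheel '{"jaw":[0,0,0,0,0],"delta_pos":[[0,0,1],[0,0,0],[0,0,0],[0,0,0],[0,0,0]],"roll":[0,0,0,0,0]}'
```

```text
clock: 22.48
tcp_pos: [0.5492, 0.2798, 0.0168]
tcp_rot: [-180.0, 0.0, 90.1]
wrist_force: [-0.2, -0.3, -0.5]
gripper_width: 0.0002
clock: 23.1
tcp_pos: [0.5493, 0.2798, 0.0158]
tcp_rot: [180.0, -0.0, 90.1]
wrist_force: [0.7, 0.3, -0.4]
gripper_width: 0.0001
clock: 23.72
tcp_pos: [0.5493, 0.2798, 0.0148]
tcp_rot: [180.0, -0.0, 90.1]
wrist_force: [0.4, -0.3, 0.4]
gripper_width: 0.0001
```

```bash
python3 -m handwheel '{"jaw":[0,0,0,0,0],"delta_pos":[[0,0,0.7],[0,0,0],[0,0,0],[0,0,0],[0,0,0]],"roll":[0,0,0,0,0]}'
python3 -m handwheel '{"jaw":[0,0,0,0,0],"delta_pos":[[0,0,0.4],[0,0,0],[0,0,0],[0,0,0],[0,0,0]],"roll":[0,0,0,0,0]}'
python3 -m handwheel '{"jaw":[0,0,0,0,0],"delta_pos":[[0,0,0.4],[0,0,0],[0,0,0],[0,0,0],[0,0,0]],"roll":[0,0,0,0,0]}'
```

```text
clock: 24.35
tcp_pos: [0.5493, 0.2799, 0.0141]
tcp_rot: [180.0, -0.0, 90.1]
wrist_force: [0.6, -0.4, 0.9]
gripper_width: 0.0001
clock: 24.98
tcp_pos: [0.5493, 0.2799, 0.0141]
tcp_rot: [180.0, -0.0, 90.1]
wrist_force: [-2.1, -1.5, 5.5]
gripper_width: -0.0
clock: 25.6
tcp_pos: [0.5493, 0.2799, 0.0141]
tcp_rot: [180.0, -0.0, 90.1]
wrist_force: [-3.8, -1.1, 10.8]
gripper_width: 0.0002
```

```bash
python3 -m handwheel '{"jaw":[0,0,0,0,0],"delta_pos":[[0,0,-0.4],[0,0,0],[3,0,0],[6,0,0],[6,0,0]],"roll":[0,0,0,0,0]}'
python3 -m handwheel '{"jaw":[0,0,0,0,0],"delta_pos":[[6,0,0],[6,0,0],[6,0,0],[3,0,0],[0,0,0]],"roll":[0,0,0,0,0]}'
cat > plate.py <<'E'
import sys,numpy as np,cv2
from rig import snapshot
from h import *
z=float(sys.argv[1]) if len(sys.argv)>1 else .003
for n in("scene","top"):
    s=snapshot(n);im=np.ascontiguousarray(s["img"])
    h=cv2.cvtColor(im,cv2.COLOR_RGB2HSV).astype(int);m=(h[...,1]<70)&(h[...,2]>(70 if n=="top" else 120))
    for c,st,mm in blobs(m,150,1500):
        w=cast(s,c,z)
        if .4<w[0]<.75 and w[1]>.05:
            b=cv2.boxPoints(cv2.minAreaRect(np.argwhere(mm)[:,::-1].astype(np.float32)))
            print(n,w.round(3),st[4],[cast(s,p,z).round(3).tolist() for p in b])
    if len(sys.argv)>2: cv2.imwrite(f"pics/{n}_{sys.argv[2]}.png",cv2.resize(im[:,:,::-1],(800,600)))
E
python3 plate.py
```

```text
clock: 26.22
tcp_pos: [0.5497, 0.2946, 0.0141]
tcp_rot: [180.0, 0.0, 90.0]
wrist_force: [0.0, -3.8, 6.7]
gripper_width: -0.0001
clock: 26.85
tcp_pos: [0.5496, 0.316, 0.0141]
tcp_rot: [180.0, -0.0, 90.1]
wrist_force: [-1.2, -1.2, 5.4]
gripper_width: -0.0006
scene [0.552 0.299] 597 [[0.582, 0.233], [0.521, 0.234], [0.516, 0.379], [0.576, 0.374]]
top [0.552 0.271] 476 [[0.582, 0.322], [0.584, 0.234], [0.523, 0.231], [0.521, 0.318]]
```

The plate follows the fingertip: it has moved 36 mm. 48 mm to go.

```bash
python3 -m handwheel '{"jaw":[0,0,0,0,0],"delta_pos":[[4,0,0],[6,0,0],[6,0,0],[6,0,0],[3,0,0]],"roll":[0,0,0,0,0]}'
python3 -m handwheel '{"jaw":[0,0,0,0,0],"delta_pos":[[6,0,0],[6,0,0],[6,0,0],[4,0,0],[0,0,0]],"roll":[0,0,0,0,0]}'
python3 -m handwheel '{"jaw":[0,0,0,0,0],"delta_pos":[[0,0,-10],[0,0,-50],[0,0,-50],[0,0,-50],[-40,0,-20]],"roll":[0,0,0,0,0]}'
python3 -m handwheel '{"jaw":[0,0,0,0,0],"delta_pos":[[-50,-30,0],[-50,-30,0],[-50,-30,0],[0,0,0],[0,0,0]],"roll":[0,0,0,0,0]}'
python3 plate.py 0.003 f
```

```text
clock: 27.58
tcp_pos: [0.5495, 0.3407, 0.0141]
tcp_rot: [180.0, 0.0, 90.1]
wrist_force: [-0.9, -4.3, 6.1]
gripper_width: 0.0003
clock: 28.2
tcp_pos: [0.5495, 0.3631, 0.0141]
tcp_rot: [179.9, -0.0, 90.1]
wrist_force: [-0.0, -0.5, 4.7]
gripper_width: 0.0001
clock: 28.82
tcp_pos: [0.5498, 0.3243, 0.1973]
tcp_rot: [179.7, -0.1, 90.2]
wrist_force: [1.7, -1.0, -0.7]
gripper_width: 0.0002
clock: 29.45
tcp_pos: [0.4599, 0.173, 0.1943]
tcp_rot: [179.9, -0.0, 90.0]
wrist_force: [0.8, -0.0, -0.7]
gripper_width: -0.0002
scene [0.549 0.352] 882 [[0.584, 0.278], [0.52, 0.281], [0.515, 0.428], [0.578, 0.422]]
```

View pics/scene_f.png

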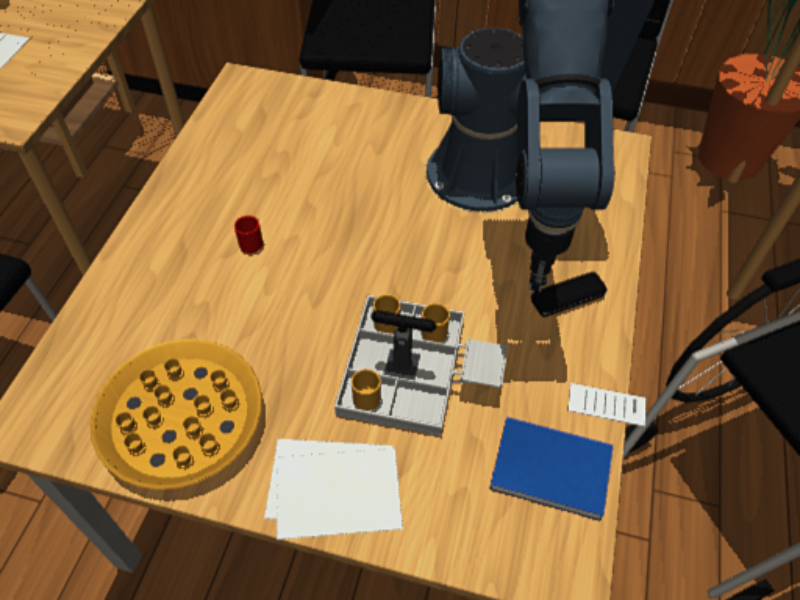

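The plate now juts about 32 mm past the edge, with its centre near (0.549, 0.352) and its end at y≈0.422. I'll grip across its width beyond the edge.

```bash
python3 -m handwheel '{"jaw":[1,1,1,1,1],"delta_pos":[[30,17,0],[50,20,0],[50,20,0],[50,15,0],[50,15,0]],"roll":[0,0,0,0,0]}' 40
python3 -m handwheel '{"jaw":[1,1,1,1,1],"delta_pos":[[9,0,20],[0,0,40],[0,0,40],[0,0,20],[0,0,0]],"roll":[-0.035,0,0,0,0]}'
```

```text
clock: 30.18
tcp_pos: [0.5464, 0.4056, 0.1932]
tcp_rot: [-180.0, 0.0, 90.1]
wrist_force: [0.3, -1.2, -0.5]
gripper_width: 0.0851
clock: 30.8
tcp_pos: [0.5455, 0.4115, 0.0724]
tcp_rot: [-179.9, 0.1, 92.1]
wrist_force: [1.0, 0.2, -0.4]
gripper_width: 0.0854
```

```bash
python3 -m handwheel '{"jaw":[1,1,1,1,1],"delta_pos":[[1,1,30],[0,0,24],[0,0,15],[0,0,10],[0,0,5]],"roll":[0,0,0,0,0]}' 30
python3 -m handwheel '{"jaw":[0.85,0.8,0.76,0.72,0.68],"delta_pos":[[0,0,0],[0,0,0],[0,0,0],[0,0,0],[0,0,0]],"roll":[0,0,0,0,0]}' 30
python3 -m handwheel '{"jaw":[0.5,0.4,0.4,0.4,0.4],"delta_pos":[[0,0,0],[0,0,0],[0,0,0],[0,0,0],[0,0,0]],"roll":[0,0,0,0,0]}'
python3 plate.py 0.003 g
python3 - <<'E'
import cv2
a=cv2.imread("pics/scene_g.png")[250:475,500:800];cv2.imwrite("pics/g_crop.png",cv2.resize(a,(800,600)))
E
```

```text
clock: 31.42
tcp_pos: [0.5472, 0.4129, -0.0104]
tcp_rot: [180.0, -0.0, 92.1]
wrist_force: [0.5, -0.0, 0.1]
gripper_width: 0.0853
clock: 32.05
tcp_pos: [0.5472, 0.4129, -0.01]
tcp_rot: [180.0, -0.0, 92.1]
wrist_force: [-0.8, -0.1, 1.8]
gripper_width: 0.0589
clock: 32.67
tcp_pos: [0.5472, 0.413, -0.0102]
tcp_rot: [180.0, -0.0, 92.1]
wrist_force: [-0.6, 0.8, 4.6]
gripper_width: 0.0588
scene [0.549 0.34 ] 695 [[0.582, 0.278], [0.519, 0.281], [0.515, 0.411], [0.577, 0.405]]
top [0.554 0.338] 718 [[0.579, 0.422], [0.586, 0.283], [0.524, 0.278], [0.517, 0.416]]
```

View pics/g_crop.png

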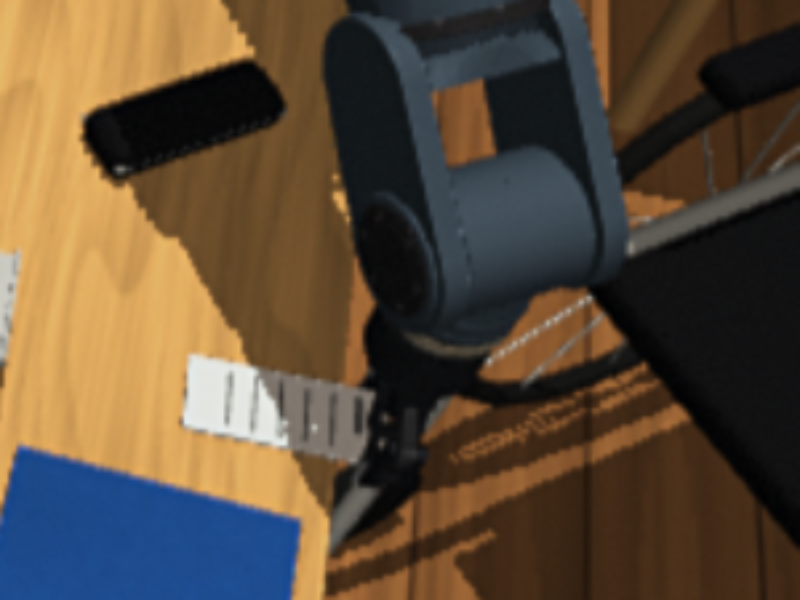

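The pads have closed on the plate at 59 mm wide, next to its bold header line at crop (362,410). Lifting it and turning 90°.

```bash
python3 -m handwheel '{"jaw":[0.4,0.4,0.4,0.4,0.4],"delta_pos":[[0,0,-5],[0,0,-10],[0,0,-20],[0,0,-30],[0,0,-40]],"roll":[0,0,0,0,0]}' 50
python3 -m handwheel '{"jaw":[0.4,0.4,0.4,0.4,0.4],"delta_pos":[[0,0,-40],[0,0,-30],[0,0,-15],[0,0,0],[0,0,0]],"roll":[0,0,0,0.1,0.15]}'
python3 -m handwheel '{"jaw":[0.4,0.4,0.4,0.4,0.4],"delta_pos":[[0,0,0],[0,0,0],[0,0,0],[0,0,0],[0,0,0]],"roll":[0.15,0.15,0.15,0.15,0.15]}'
python3 -m handwheel '{"jaw":[0.4,0.4,0.4,0.4,0.4],"delta_pos":[[0,0,0],[0,0,0],[0,0,0],[0,0,0],[0,0,0]],"roll":[0.15,0.15,0.15,0.116,0]}'
python3 - <<'E'
import numpy as np
from h import *
s=dict(np.load("pics/scene0.npz"))
h=cv2.cvtColor(s["img"],cv2.COLOR_RGB2HSV).astype(int)
a=s["img"][205:260,285:335,::-1];cv2.imwrite("pics/shelf.png",cv2.resize(a,None,fx=11,fy=10.9,interpolation=cv2.INTER_CUBIC))
c=np.array([.566,.112]);t=np.radians(2.35);R=np.array([[np.cos(t),-np.sin(t)],[np.sin(t),np.cos(t)]])
for x in(-45,45):
  for y in(-34,34): print(x,y,(proj(s,[*(c+R@[x/1e3,y/1e3]),.077])-[285,205])*[11,10.9])
E
```

```text
clock: 33.4
tcp_pos: [0.5468, 0.4127, 0.0964]
tcp_rot: [-180.0, 0.0, 92.1]
wrist_force: [0.9, 0.0, -0.2]
gripper_width: 0.0581
clock: 34.02
tcp_pos: [0.5468, 0.4127, 0.1797]
tcp_rot: [-180.0, 0.0, 77.5]
wrist_force: [-0.5, 0.4, -1.1]
gripper_width: 0.058
clock: 34.65
tcp_pos: [0.5468, 0.4127, 0.1794]
tcp_rot: [-180.0, 0.1, 34.5]
wrist_force: [-0.2, -0.4, -0.5]
gripper_width: 0.0577
clock: 35.28
tcp_pos: [0.5469, 0.4127, 0.1795]
tcp_rot: [180.0, 0.0, 2.4]
wrist_force: [0.2, 0.1, -0.3]
gripper_width: 0.058
-45 -34 [161.37163155 121.88503444]
-45 34 [416.4505067  169.45624224]
45 -34 [104.95484397 403.5893512 ]
45 34 [369.85334462 454.98772666]
```

View pics/shelf.png

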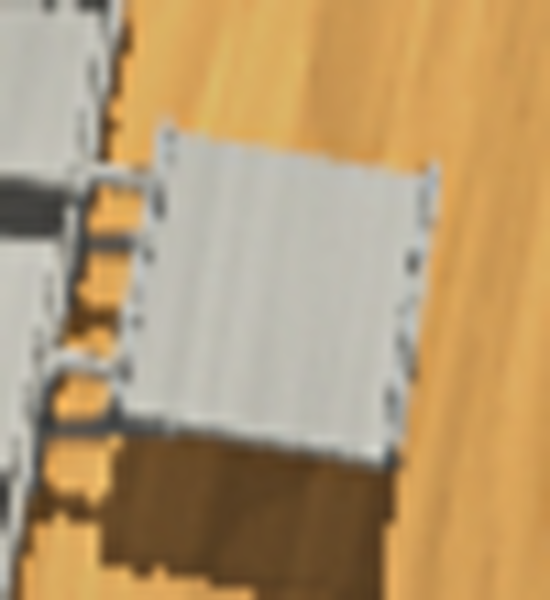

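```bash
python3 -m handwheel '{"jaw":[0.4,0.4,0.4,0.4,0.4],"delta_pos":[[11,30,0],[10,45,0],[10,45,0],[10,45,0],[10,45,0]],"roll":[0,0,0,0,0]}'
python3 -m handwheel '{"jaw":[0.4,0.4,0.4,0.4,0.4],"delta_pos":[[10,45,0],[10,45,0],[0,0,30],[0,0,30],[0,0,20]],"roll":[0,0,0,0,0]}'
python3 -m handwheel '{"jaw":[0.4,0.4,0.4,0.4,0.4],"delta_pos":[[0,0,15],[0,0,10],[0,0,0],[0,0,0],[0,0,0]],"roll":[0,0,0,0,0]}'
python3 plate.py 0.085 h; python3 - <<'E'
import cv2
a=cv2.imread("pics/scene_h.png")[290:440,400:600];b=cv2.imread("pics/top_h.png")[220:340,200:360]
import numpy as np
cv2.imwrite("pics/h_crop.png",np.vstack([cv2.resize(a,(400,300),interpolation=cv2.INTER_CUBIC),cv2.convertScaleAbs(cv2.resize(b,(400,300),interpolation=cv2.INTER_CUBIC),alpha=1.6)]))
E
```

```text
clock: 35.9
tcp_pos: [0.6067, 0.2036, 0.1797]
tcp_rot: [180.0, 0.0, 2.5]
wrist_force: [0.0, 0.2, -0.1]
gripper_width: 0.058
clock: 36.52
tcp_pos: [0.6297, 0.1158, 0.0983]
tcp_rot: [180.0, 0.1, 2.5]
wrist_force: [0.0, -0.3, 0.4]
gripper_width: 0.0579
clock: 37.15
tcp_pos: [0.6306, 0.1161, 0.0754]
tcp_rot: [-180.0, -0.1, 2.3]
wrist_force: [0.4, 0.5, -0.2]
gripper_width: 0.0579
scene [0.43  0.518] 155 [[0.452, 0.477], [0.393, 0.553], [0.409, 0.558], [0.468, 0.483]]
top [0.538 0.092] 247 [[0.61, 0.111], [0.611, 0.08], [0.503, 0.075], [0.502, 0.106]]
```

View pics/h_crop.png

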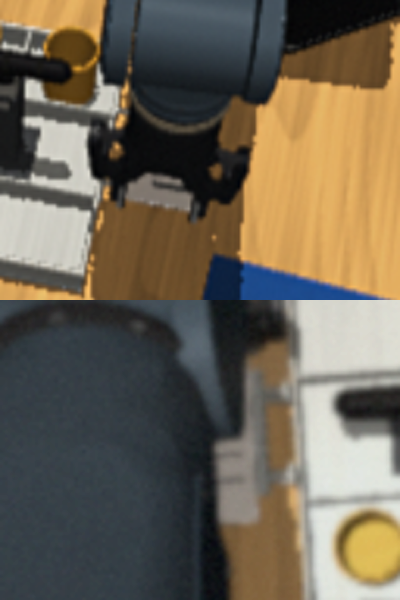

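```bash
python3 - <<'E'
import numpy as np,cv2
from h import *
from rig import snapshot
s=snapshot("top");x0,y0=175,150
a=s["img"][y0:y0+50,x0:x0+30,::-1]
cv2.imwrite("pics/i.png",cv2.convertScaleAbs(cv2.resize(a,None,fx=12,fy=12,interpolation=cv2.INTER_CUBIC),alpha=1.8))
q=lambda p:((proj(s,p)-[x0,y0]+.5)*12).round(0)
t=np.radians(2.35);R=np.array([[np.cos(t),-np.sin(t)],[np.sin(t),np.cos(t)]])
for x in(-.045,.045):print("shelf rim inner -y",q([*(np.array([.566,.112])+R@[x,-.034]),.077]))
for x in(-.07,.0):print("plate edge -y",q([*(np.array([.5685,.1135])+R@[x,-.030]),.087]))
s0=dict(np.load("pics/top0.npz"))
a=s0["img"][y0:y0+50,x0-15:x0+30,::-1]
b=cv2.convertScaleAbs(cv2.resize(a,None,fx=9,fy=12,interpolation=cv2.INTER_CUBIC),alpha=1.8)
cv2.imwrite("pics/i.png",np.hstack([cv2.imread("pics/i.png"),b]))
E
```

```text
shelf rim inner -y [250. 486.]
shelf rim inner -y [230. 100.]
plate edge -y [224. 581.]
plate edge -y [209. 276.]
```

View pics/i.png

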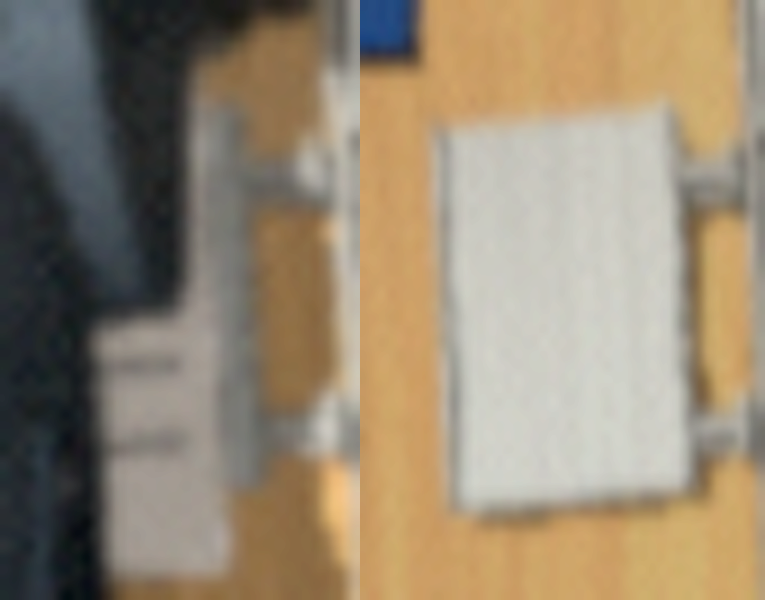

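In this view the plate's -y edge (left half, x≈212 at row 276) sits inside the shelf rim, about 0.7 mm from the ideal line. The jut is about 20 mm at the -x end and 30 mm at the +x end. I'll shift 3 mm towards -x and lower.

```bash
python3 -m handwheel '{"jaw":[0.4,0.4,0.4,0.4,0.4],"delta_pos":[[-3,0.5,0],[0,0,4],[0,0,4],[0,0,0],[0,0,0]],"roll":[0,0,0,0,0]}'
python3 -m handwheel '{"jaw":[0.4,0.4,0.4,0.4,0.4],"delta_pos":[[0,0,2],[0,0,2],[0,0,1],[0,0,0],[0,0,0]],"roll":[0,0,0,0,0]}'
python3 -m handwheel '{"jaw":[0.4,0.4,0.4,0.4,0.4],"delta_pos":[[0,0,1],[0,0,0],[0,0,0.5],[0,0,0],[0,0,0]],"roll":[0,0,0,0,0]}'
```

```text
clock: 37.92
tcp_pos: [0.6273, 0.1154, 0.0666]
tcp_rot: [180.0, 0.0, 2.3]
wrist_force: [-0.4, 0.2, -0.3]
gripper_width: 0.0582
clock: 38.55
tcp_pos: [0.6273, 0.1154, 0.0618]
tcp_rot: [-180.0, -0.0, 2.3]
wrist_force: [0.0, 0.1, -0.3]
gripper_width: 0.0578
clock: 39.17
tcp_pos: [0.6273, 0.1154, 0.0603]
tcp_rot: [-180.0, -0.0, 2.3]
wrist_force: [-1.3, -0.1, 1.8]
gripper_width: 0.0579
```

Contact came at exactly the expected bed height, so the plate is between the rims. Releasing it and going up.

```bash
python3 -m handwheel '{"jaw":[0.75,0.85,0.9,0.9,0.9],"delta_pos":[[0,0,0],[0,0,0],[0,0,0],[0,0,0],[0,0,-5]],"roll":[0,0,0,0,0]}'
python3 -m handwheel '{"jaw":[0.9,0.9,0.9,0.9,0.9],"delta_pos":[[0,0,-20],[0,0,-40],[0,0,-45],[0,0,-45],[0,0,-30]],"roll":[0,0,0,0,0]}'
python3 -m handwheel '{"jaw":[0.9,0.9,0.9,0.9,0.9],"delta_pos":[[40,0,0],[0,-50,0],[0,-50,0],[0,-50,0],[0,-50,0]],"roll":[-0.15,0,0,0,0]}'
python3 plate.py 0.073 j; python3 look.py; python3 - <<'E'
import cv2,numpy as np
a=cv2.imread("pics/scene_j.png")[280:460,330:570];b=cv2.imread("pics/top_j.png")[190:350,240:440]
cv2.imwrite("pics/j_crop.png",np.hstack([cv2.resize(a,(400,300),interpolation=cv2.INTER_CUBIC),cv2.convertScaleAbs(cv2.resize(b,(375,300),interpolation=cv2.INTER_CUBIC),alpha=1.6)]))
E
```

```text
clock: 39.8
tcp_pos: [0.627, 0.1154, 0.065]
tcp_rot: [180.0, 0.0, 2.3]
wrist_force: [-0.4, -0.1, 0.8]
gripper_width: 0.0768
clock: 40.42
tcp_pos: [0.6276, 0.1154, 0.2493]
tcp_rot: [-180.0, -0.2, 2.3]
wrist_force: [-0.0, -0.0, -0.0]
gripper_width: 0.0771
clock: 41.05
tcp_pos: [0.6288, 0.3149, 0.2471]
tcp_rot: [-180.0, -0.1, 10.9]
wrist_force: [0.0, -1.0, -0.8]
gripper_width: 0.0767
scene [0.421 0.522] 159 [[0.443, 0.481], [0.383, 0.557], [0.4, 0.563], [0.459, 0.487]]
scene [247. 194.] [ 17  13 170] [ 0.453 -0.102]
scene [278. 206.] [ 18  25 315] [0.472 0.003]
scene [246. 209.] [13  7 67] [ 0.509 -0.09 ]
scene [234. 249.] [ 19  25 391] [ 0.654 -0.086]
```

View pics/j_crop.png

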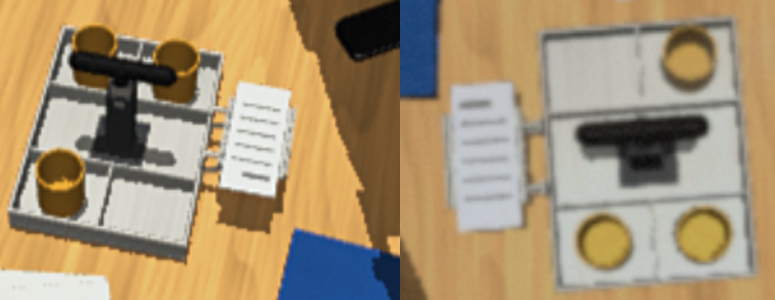

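The plate lies flat between the rims, the cups stand in bays 1, 2 and 3, and the handle bar (left view, (123,68)) is clear. Next, the handle.

```bash
python3 -m handwheel '{"jaw":[1,1,1,1,1],"delta_pos":[[0,0,0],[0,0,0],[0,0,0],[0,0,0],[0,0,0]],"roll":[-0.175,-0.175,-0.175,-0.175,-0.175]}'
python3 -m handwheel '{"jaw":[1,1,1,1,1],"delta_pos":[[0,0,0],[0,0,0],[0,0,0],[-20,-6,0],[-45,-6,0]],"roll":[-0.175,-0.175,-0.175,-0.025,0]}'
python3 -m handwheel '{"jaw":[1,1,1,1,1],"delta_pos":[[-50,-6,0],[-50,-6,0],[-50,-6,0],[-50,-6,0],[-50,-6,0]],"roll":[0,0,0,0,0]}'
```

```text
clock: 41.88
tcp_pos: [0.6299, 0.3117, 0.2461]
tcp_rot: [180.0, -0.0, 61.3]
wrist_force: [-0.3, -0.9, 0.0]
gripper_width: 0.0855
clock: 42.5
tcp_pos: [0.6197, 0.2468, 0.2458]
tcp_rot: [180.0, -0.0, 92.6]
wrist_force: [0.5, -0.1, 1.1]
gripper_width: 0.0857
clock: 43.12
tcp_pos: [0.6005, -0.0062, 0.2462]
tcp_rot: [179.9, 0.0, 92.5]
wrist_force: [-0.0, 0.2, 0.1]
gripper_width: 0.0861
```

```bash
python3 -m handwheel '{"jaw":[1,1,1,1,1],"delta_pos":[[-34,-31,0],[0,0,0],[0,0,30],[0,0,30],[0,0,20]],"roll":[0,0,0,0,0]}'
python3 -m handwheel '{"jaw":[1,1,1,0.7,0.5],"delta_pos":[[0,0,12],[0,0,7],[0,0,0],[0,0,0],[0,0,0]],"roll":[0,0,0,0,0]}' 30
python3 -m handwheel '{"jaw":[0.4,0.3,0.2,0.1,0.1],"delta_pos":[[0,0,0],[0,0,0],[0,0,0],[0,0,0],[0,0,0]],"roll":[0,0,0,0,0]}'
```

```text
clock: 43.75
tcp_pos: [0.5715, -0.0386, 0.1645]
tcp_rot: [-180.0, -0.0, 92.5]
wrist_force: [1.6, 1.0, -0.5]
gripper_width: 0.0853
clock: 44.38
tcp_pos: [0.5718, -0.0384, 0.1467]
tcp_rot: [180.0, 0.0, 92.6]
wrist_force: [0.6, 0.0, 0.4]
gripper_width: 0.0515
clock: 45.0
tcp_pos: [0.5714, -0.0384, 0.1462]
tcp_rot: [-180.0, 0.0, 92.6]
wrist_force: [-3.2, 0.0, 2.9]
gripper_width: 0.0211
```

Closed on the 22 mm bar. Raising it under force watch.

```bash
python3 -m handwheel '{"jaw":[0.1,0.1,0.1,0.1,0.1],"delta_pos":[[0,0,0],[0,0,-4],[0,0,-6],[0,0,-8],[0,0,-8]],"roll":[0,0,0,0,0]}' 80
python3 -m handwheel '{"jaw":[0.1,0.1,0.1,0.1,0.1],"delta_pos":[[0,0,-8],[0,0,-8],[0,0,-6],[0,0,-4],[0,0,0]],"roll":[0,0,0,0,0]}'
python3 -m handwheel '{"jaw":[0.1,0.1,0.1,0.1,0.1],"delta_pos":[[0,0,-2],[0,0,-2],[0,0,-2],[0,0,0],[0,0,0]],"roll":[0,0,0,0,0]}'
```

```text
clock: 45.62
tcp_pos: [0.5714, -0.0384, 0.1727]
tcp_rot: [-180.0, -0.0, 92.6]
wrist_force: [0.5, -0.4, -7.5]
gripper_width: 0.02
clock: 46.25
tcp_pos: [0.5715, -0.0384, 0.1988]
tcp_rot: [-180.0, 0.0, 92.6]
wrist_force: [-5.7, 0.5, 2.6]
gripper_width: 0.0198
clock: 46.88
tcp_pos: [0.5715, -0.0384, 0.2043]
tcp_rot: [-180.0, -0.0, 92.6]
wrist_force: [-5.1, -1.1, -3.3]
gripper_width: 0.0203
```

```bash
python3 -m handwheel '{"jaw":[0.1,0.1,0.1,0.1,0.1],"delta_pos":[[0,0,-1],[0,0,-1],[0,0,-1],[0,0,-1],[0,0,-1]],"roll":[0,0,0,0,0]}'
python3 -m handwheel '{"jaw":[0.1,0.1,0.1,0.1,0.1],"delta_pos":[[0,0,-1],[0,0,-1],[0,0,-1],[0,0,0],[0,0,0]],"roll":[0,0,0,0,0]}'
python3 -m handwheel '{"jaw":[0.1,0.1,0.1,0.1,0.1],"delta_pos":[[0,0,-0.7],[0,0,-0.7],[0,0,-0.6],[0,0,0],[0,0,0]],"roll":[0,0,0,0,0]}'
```

```text
clock: 47.5
tcp_pos: [0.5714, -0.0384, 0.2092]
tcp_rot: [-180.0, -0.0, 92.6]
wrist_force: [-5.2, -0.5, -7.5]
gripper_width: 0.0201
clock: 48.12
tcp_pos: [0.5714, -0.0384, 0.2125]
tcp_rot: [-180.0, -0.0, 92.6]
wrist_force: [-6.8, -0.1, -4.7]
gripper_width: 0.0202
clock: 48.75
tcp_pos: [0.5715, -0.0384, 0.2145]
tcp_rot: [-180.0, 0.0, 92.6]
wrist_force: [-5.7, -1.2, -4.6]
gripper_width: 0.0201
```

```bash
python3 -m handwheel '{"jaw":[0.1,0.1,0.1,0.1,0.1],"delta_pos":[[0,0,-0.7],[0,0,-0.7],[0,0,-0.6],[0,0,0],[0,0,0]],"roll":[0,0,0,0,0]}'
python3 -m handwheel '{"jaw":[0.1,0.1,0.1,0.1,0.1],"delta_pos":[[0,0,-0.7],[0,0,-0.7],[0,0,-0.6],[0,0,0],[0,0,0]],"roll":[0,0,0,0,0]}'
python3 -c "
from rig import snapshot;import cv2
a=snapshot('scene')['img'][180:270,215:335,::-1];cv2.imwrite('pics/k.png',cv2.resize(a,(800,600),interpolation=cv2.INTER_CUBIC))"
```

```text
clock: 49.38
tcp_pos: [0.5714, -0.0384, 0.215]
tcp_rot: [-179.9, -0.0, 92.6]
wrist_force: [2.3, -1.8, -26.1]
gripper_width: 0.0199
clock: 50.0
tcp_pos: [0.5713, -0.0384, 0.2151]
tcp_rot: [-179.9, -0.0, 92.6]
wrist_force: [9.3, -2.8, -43.3]
gripper_width: 0.0202
```

View pics/k.png

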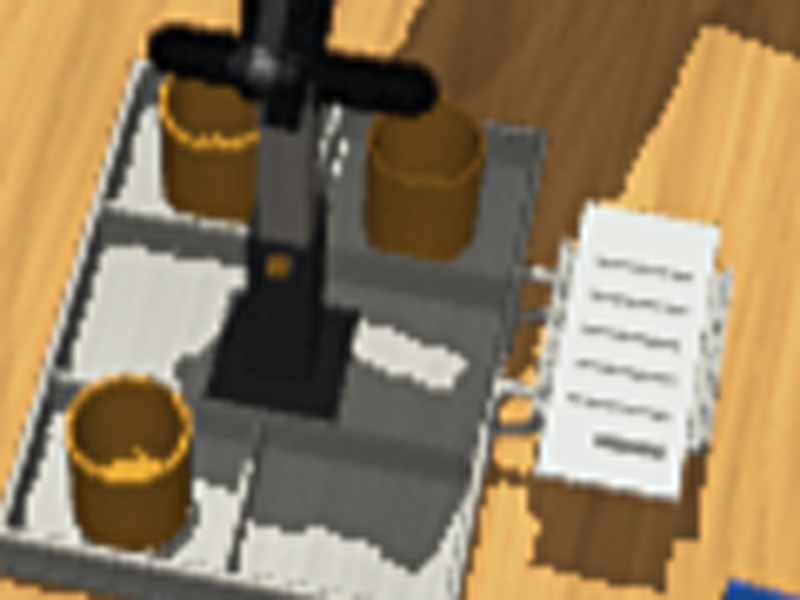

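The handle reached its top stop (the force jumped from 5 N to 26–43 N), and the brass button shows in the window at (277,264). I'll ease the pull off, release and retreat.

```bash
python3 -m handwheel '{"jaw":[0.1,0.1,0.1,0.1,0.1],"delta_pos":[[0,0,1],[0,0,1],[0,0,1],[0,0,0.7],[0,0,0]],"roll":[0,0,0,0,0]}' 30
python3 -m handwheel '{"jaw":[0.4,0.7,0.8,0.8,0.8],"delta_pos":[[0,0,0],[0,0,0],[0,0,0],[0,0,0],[0,0,0]],"roll":[0,0,0,0,0]}'
python3 -m handwheel '{"jaw":[0.8,0.8,0.8,0.8,0.8],"delta_pos":[[0,0,-20],[0,0,-40],[0,0,-40],[0,0,0],[0,-50,0]],"roll":[0,0,0,0,0]}'
python3 -m handwheel '{"jaw":[0.8,0.8,0.8,0.8,0.8],"delta_pos":[[0,-50,0],[0,-50,0],[0,-30,0],[0,0,0],[0,0,0]],"roll":[0,0,0,0,0]}'
python3 -m handwheel '{"jaw":[0.8,0.8,0.8,0.8,0.8],"delta_pos":[[-40,0,0],[-50,0,0],[-50,0,0],[-50,0,0],[0,0,0]],"roll":[0,0,0,0,0]}'
python3 -c "
from rig import snapshot;import cv2
a=snapshot('scene')['img'];cv2.imwrite('pics/l.png',cv2.resize(a[110:340,110:415,::-1],(795,600),interpolation=cv2.INTER_CUBIC))"
```

```text
clock: 50.68
tcp_pos: [0.5714, -0.0384, 0.2149]
tcp_rot: [-180.0, 0.0, 92.6]
wrist_force: [-4.3, -1.2, -12.6]
gripper_width: 0.02
clock: 51.3
tcp_pos: [0.5717, -0.0384, 0.2147]
tcp_rot: [180.0, 0.0, 92.6]
wrist_force: [1.6, -0.1, 0.7]
gripper_width: 0.0685
clock: 51.92
tcp_pos: [0.5221, -0.0407, 0.3132]
tcp_rot: [-180.0, -0.0, 92.6]
wrist_force: [-1.0, -0.0, 0.0]
gripper_width: 0.0686
clock: 52.55
tcp_pos: [0.3922, -0.0465, 0.3143]
tcp_rot: [180.0, -0.0, 92.6]
wrist_force: [0.3, -0.3, -0.3]
gripper_width: 0.0681
clock: 53.18
tcp_pos: [0.4008, -0.239, 0.3135]
tcp_rot: [-179.9, -0.0, 92.4]
wrist_force: [-0.9, 0.4, -0.2]
gripper_width: 0.0682
```

View pics/l.png

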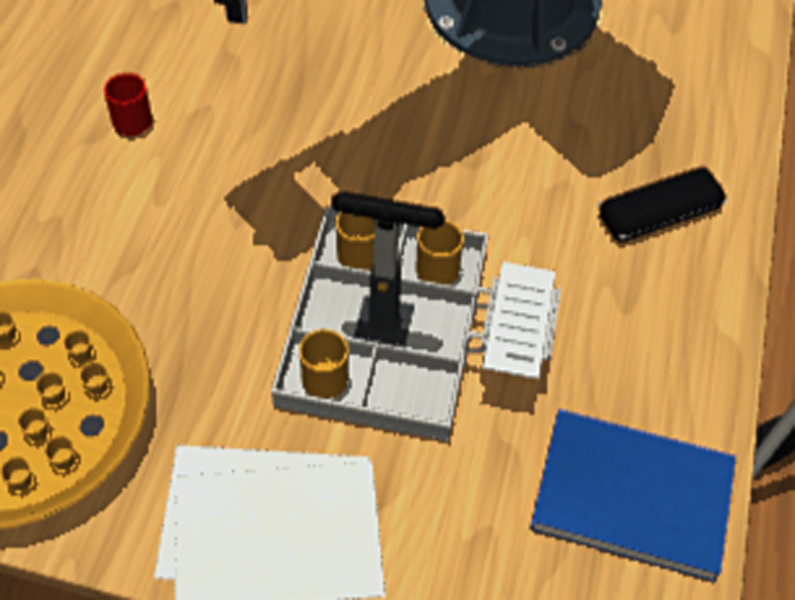

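The handle is up with the button visible at (383,286). The cups are in their bays, the plate is on the shelf, and the book, case and red cup haven't moved. Handing in.

```bash
python3 -c "from rig import job_done;print(job_done())"
```

```text
the job is handed in; nothing more can be done
None
```

I did all three jobs in the order asked and handed in just after 53 s on the robot's clock, well inside the 210 s limit. No verdict was reported.

- **Tumblers:** there were three brass tumblers. They stand upright in bays 1, 2 and 3, one in each.
- **List plate:** I slid it about 85 mm past the table's left edge, gripped it across its width and laid it lengthwise between the shelf rims. It touched down at the expected bed height, and the pictures show it flat. By my estimate it sits up to about 2 mm off centre along the shelf.
- **T handle:** I pulled it up to its top stop. The pull there peaked at about 43 N, under the 120 N wrist limit. The brass lock button shows in the window, and the handle stayed up after I let go.

**Last checks:** the final picture shows the hymn book, spectacle case, red cup and gilt tray where they were, and the gripper is clear of everything. No tumbler seemed to have been knocked aside.

**Disagreement:** the two cameras differed by about 3 mm on where the shelf is sideways. I went with the top view, and the touchdown height and later pictures agreed with it.

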